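Roll-check three tubes and reject the one that is out of round

TASK

Three look-alike steel tubes lie on the sprung plate and one of them is out of round. Take the hand pad and, working from the left tube to the right one, press it gently down on each tube and keep that light pressure on while rolling the tube about half a turn away from you, to feel which one pushes back as it rolls. Then roll that tube off the far edge of the plate into the red-walled trough, leave the two true tubes on the plate, and set the pad back upright on the bench without disturbing the other things.

Things in the scene. Friction and masses are not known exactly. Their poses are not given: they have to be found in the camera images.
- stand: blue roll-check stand, 200 x 314 mm, fixed to the bench; origin under its middle at bench height, x points away from the robot across the plate towards the trough, y to the left, z up. Three lanes run along x at y = +0.095 (left), 0 (middle) and -0.095 (right), one tube in each, starting at x about -0.065
- plate_mid (a point): centre of the unloaded aluminium plate's top, 30 mm above the bench; plate 148 (x) x 298 mm, near lip 3 mm high, far edge open. It rides level on springs: firm up to about 1 N, then sinks 1 mm per 3.5 N, at most 6 mm (this point does not sink with it). Tubes on it should not be pressed with more than 16 N
- trough_mid (a point): centre of the reject trough's floor, 18 mm above the bench (12 mm below the plate top), directly beyond the plate's far edge; the trough is 40 mm wide along x, 300 mm along y, with red walls (back wall 44 mm above the bench)
- tube_a_mid (a point): steel tube, 20 mm across, 70 mm long, 0.1 kg, lying across the plate; this point is its centre, 10 mm above the plate. y is the tube's axis; z points up at the start. The tubes look alike but one is oval by 2 mm: 20 mm high as it lies, 22 after a quarter turn, 20 after half a turn. Which lies where is random
- tube_b_mid (a point): steel tube, 20 mm across, 70 mm long, 0.1 kg, lying across the plate; this point is its centre, 10 mm above the plate. y is the tube's axis; z points up at the start. The tubes look alike but one is oval by 2 mm: 20 mm high as it lies, 22 after a quarter turn, 20 after half a turn. Which lies where is random
- tube_c_mid (a point): steel tube, 20 mm across, 70 mm long, 0.1 kg, lying across the plate; this point is its centre, 10 mm above the plate. y is the tube's axis; z points up at the start. The tubes look alike but one is oval by 2 mm: 20 mm high as it lies, 22 after a quarter turn, 20 after half a turn. Which lies where is random
- pad_grip (a point): hand pad lying on the bench to the left of the stand: a flat board 90 mm (x) x 60 mm (y) x 12 mm thick with a black rubber sole, and in its middle a wooden grip block 30 mm (x) x 50 mm (y) that rises from 12 to 56 mm above the sole. 0.15 kg. This point is in the grip block, 36 mm above the sole; x is the direction in which tubes are rolled under it, and the block is best gripped across its 30 mm (along x)
- reducer_mid (a point): dark bell reducer 54 mm across, 38 mm high, standing at the far right; its centre; leave alone
- tee_mid (a point): dark iron tee 66 x 61 x 49 mm at the far left; its centre; leave alone
- coupling_mid (a point): pipe coupling 44 mm across, 41 mm high, standing at the left; its centre; leave alone
There are look-alikes about, which are no part of the job. Leave any orange, turquoise or yellow look-alike of the part that bears tube_c_mid alone.

How it is judged:
By the outcome, as a careful person would: the job done as asked, in the order asked, and still so for the second after the job is handed in, with the robot touching nothing.
It also fails if it takes over 72 s, if anything falls off the work surface, if the arm or the gripper's body presses on something with over 40 N, if the wrist force passes 120 N, or if a joint passes its speed limit or range.

ROBOT

A 6-joint arm with a two-finger parallel gripper is mounted at the origin on a cart in front of the work surface, level with it; the furniture and walls round the work are solid. World frame = base frame: x ahead of the robot, y to its left, z up, the work surface at z = 0. Lengths are in m, angles in rad, forces in N, time in s.
With the tool pointing down it reaches from about 0.3 to 0.875 m from the base axis. Payload 6.4 kg.
Tool frame: the origin (TCP) lies midway between the tips of the shut fingers; the grasp point (between the pads) lies 19 mm behind it; z points along the fingers, x is the direction in which the jaws open and shut, and the axes are right-handed (so a half turn about z gives the same grasp; the last joint's range is limited). The gripper opens to 85 mm and grips with 20 to 120 N. Pads are 22 mm wide; open, the fingers measure 114 mm over their backs; the gripper's body (76 mm by 85 mm) begins 54 mm behind the grasp point. The pads swing forward as they close: fully open they stand 13 mm farther back than shut.
Start: joints at [0.953, 0.181, 1.607, -0, 1.354, -0.206], TCP at [0.23, 0.527, 0.231] pointing down, gripper open.
Joint ranges: [-2.99, 2.99], [-0.89, 2.07], [0.3, 2.58], [-1.14, 4.28], [0, 2.63], [-3.12, 3.12]. Speed limits (rad/s): [2.57, 2.57, 3.01, 3.14, 3.14, 3.14].

INTERFACE

Orientations are given as a rotation vector (axis times angle).
In Python, from station import monitor, snapshot, get_calibration, close_job, recognise gives the robot as it stands.
- The arm moves only by the shell command python3 -m creep 'ROWS' [FORCE]. ROWS is JSON, a list of rows, each an object with "dr": the turn, a rotation vector about the tool's x, y, z in degrees, a list of three; "xyz": the shift along the tool's x, y, z in cm, a list of three; "gripper": the opening in per cent of the stroke, from 0 (shut) to 100 (fully open). In form: [{"dr": [rx, ry, rz], "xyz": [x, y, z], "gripper": gripper}, ...]. A call has 1 to 12 rows; each row shifts and turns the commanded pose from where the row before left it, along the tool's axes as they then stand; what a row does not reach is not made up. A row lasts 1/12 s, in which the tool goes at most 41.7 mm and 7.16 degrees, less where a joint would pass 70% of its speed; a pose out of reach is approached as far as the arm can. A call with a gripper value outside its range is refused whole. The fingers move at their own pace and stop on an object; FORCE is the grip in N (left out, the last holds). Time passes only in rows, so rows that do not move let the fingers close. It gives the time, the measured TCP pose, the force and the opening at its end, in the units of the state.
- monitor.sense(): the state, without advancing time (a new reading comes with each control period).
- snapshot(name): name is "scene" or "top" or "wrist"; returns the picture (400x640x3 uint8, blue, green, red); there is no depth.
- get_calibration(name): a dict with "intrinsics" (3x3 intrinsics, pixels), "R" (3x3) and "t" (3): a world point X has camera coordinates R X + t. Camera axes: x right, y down, z forward; pixel columns grow to the right and rows downward; lengths in m; the calibration is good to about 2 mm. A picture is of the moment at which its call begins: read the wrist's pose just before it. get_calibration takes no time and is no camera call; for the wrist camera it gives the pose at the moment of the call.
- close_job(): hands the job in, once; it reports no verdict.
Trained networks look in the newest picture that a camera, given by its name, has taken for a name from the list of things; names that differ only in an ending like _2 or _b are one class to them, and where a whole thing is asked for, a point or a joint stands for the part that bears it (a point fixed in the world has none). Each returns a list of dicts, best first, with "score" (0 to 1); they miss things now and then, are a little off and sometimes report something else, mostly with a low value. They report only what shows in the picture. A call takes as long as a camera call. They do not tell look-alikes from the thing itself.
- recognise(camera, query): "rect" ([left, top, right, bottom] in pixels, round what is visible of it).
The state is a dict: "t": time; "q": joint angles; "qd": joint speeds; "effort": joint torques, N m; "tcp_pos": TCP position; "orientation": TCP orientation; "force": force on the tool from outside, world axes, zero at the start; "ft_torque": the same for the moment, N m; "finger_gap": finger opening in m.
Only numpy, scipy, OpenCV 4.12 (cv2) and the standard library are available. Lean on these libraries where they do the work, as an engineer would, in place of code of your own. Each camera call takes 0.05 s, during which the arm holds its last target. There are 200 camera calls.

## Working session

There is one attempt and no reset: what is moved stays moved. The work goes in short steps, Python scripts to look and compute and a shell command to move; the robot and the scene stay as the last step left them, time stands still between calls to the robot, and variables do not carry over. Pictures are saved under pics/ and viewed, about 8 in all and at most 12, crops included, and the job is handed in when it is done.

```bash
mkdir -p pics
cat > h.py <<'E'
import numpy as np, cv2
from station import monitor, snapshot, get_calibration, close_job, recognise
from scipy.spatial.transform import Rotation as R
def ray(cam,uv,z):
    c=get_calibration(cam);K=np.array(c["intrinsics"]);Rm=np.array(c["R"]);t=np.array(c["t"])
    d=Rm.T@np.linalg.inv(K)@np.array([uv[0],uv[1],1.]);o=-Rm.T@t
    return o+d*(z-o[2])/d[2]
def proj(cam,X):
    c=get_calibration(cam);p=np.array(c["intrinsics"])@(np.array(c["R"])@np.array(X)+np.array(c["t"]));return p[:2]/p[2]
def st():
    s=monitor.sense();r=R.from_rotvec(s["orientation"]).as_matrix()
    print("t",round(s["t"],2),"tcp",np.round(s["tcp_pos"],4),"F",np.round(s["force"],2),"gap",round(s["finger_gap"],4));print(np.round(r,3).tolist());return s,r
E
python3 - <<'E'
from h import *
st()
for c in("top","scene"):
    im=snapshot(c);cv2.imwrite(f"pics/{c}0.png",im)
    print(c,"campos",-np.array(get_calibration(c)["R"]).T@get_calibration(c)["t"])
    for q in("tube_a_mid","pad_grip","stand","coupling_mid","tee_mid","reducer_mid"):
        for d in recognise(c,q)[:5]:
            r=d["rect"];m=((r[0]+r[2])/2,(r[1]+r[3])/2)
            print(q,round(d["score"],2),np.round(r),np.round(ray(c,m,.04),3))
E
```

```text
t 0.0 tcp [0.2298 0.5265 0.2304] F [-0.35  0.09 -0.59] gap 0.0853
[[0.4, 0.916, -0.001], [0.916, -0.4, -0.001], [-0.002, -0.0, -1.0]]
top campos [0.35097421 0.14037026 1.24629736]
tube_a_mid 0.63 [389. 214. 418. 223.] [ 0.467 -0.125  0.04 ]
pad_grip 0.57 [215. 188. 243. 222.] [0.494 0.347 0.04 ]
stand 0.77 [310. 159. 422. 233.] [ 0.527 -0.024  0.04 ]
coupling_mid 0.81 [147. 201. 171. 218.] [0.478 0.533 0.04 ]
tee_mid 0.62 [163. 160. 195. 182.] [0.585 0.486 0.04 ]
reducer_mid 0.6 [438. 161. 458. 182.] [ 0.599 -0.25   0.04 ]
scene campos [-0.31978774 -0.60022441  1.18442341]
tube_a_mid 0.53 [363. 250. 384. 263.] [ 0.466 -0.126  0.04 ]
pad_grip 0.68 [258. 170. 288. 196.] [0.476 0.33  0.04 ]
stand 0.66 [303. 192. 416. 280.] [ 0.499 -0.044  0.04 ]
coupling_mid 0.5 [228. 154. 243. 169.] [0.46  0.514 0.04 ]
tee_mid 0.59 [258. 143. 275. 164.] [0.57  0.465 0.04 ]
reducer_mid 0.61 [424. 248. 437. 269.] [ 0.579 -0.259  0.04 ]
reducer_mid 0.26 [304. 190. 417. 278.] [ 0.507 -0.041  0.04 ]
```

Run:
```python
import cv2
a=cv2.imread("pics/top0.png")[130:260,130:480]
cv2.imwrite("pics/top0c.png",cv2.resize(a,(798,296),interpolation=3))
im=cv2.imread("pics/top0.png")[150:245,200:435]
cv2.imwrite("pics/top0d.png",cv2.resize(im,None,fx=3.4,fy=3.4,interpolation=2))
```

```text
(no output)
```

View pics/top0d.png

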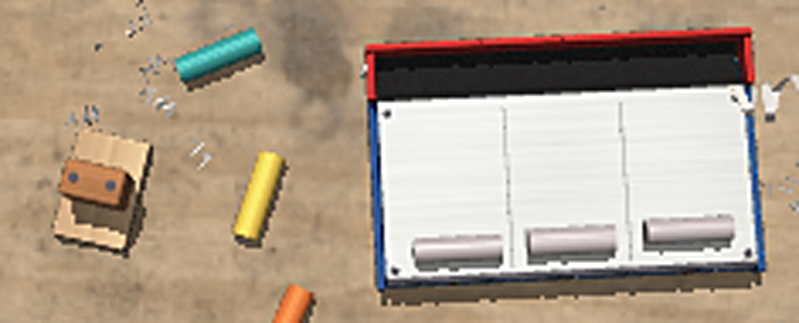

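View pics/scene0.png

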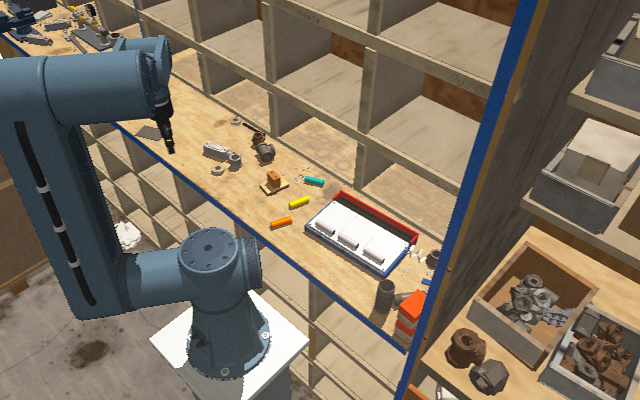

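The top crop shows tubes at crop px (458,250), (572,243) and (690,233). The pad's grip is at about (97,183), and the yellow, turquoise and orange decoys lie between the pad and the stand. I'll turn these into positions.

Run:
```python
from h import *
f=lambda u,v,z:np.round(ray("top",(200+u/3.4,150+v/3.4),z),4)
s,r=st()
print("grip",f(97,183,.056),[f(*p,.056) for p in((72,158),(133,170),(124,208),(62,198))])
print("tubes",[f(*p,.05) for p in((458,240),(572,233),(690,223))],[f(*p,.04) for p in((458,250),(572,243),(690,233))])
print("plate",[f(*p,.03) for p in((377,99),(745,85),(388,280),(757,265))])
c=get_calibration("wrist");Rm=np.array(c["R"]);o=-Rm.T@c["t"]
print("cam in tool",r.T@(o-s["tcp_pos"]),"fwd",r.T@Rm[2],"right",r.T@Rm[0],np.array(c["intrinsics"])[0])
```

```text
t 0.7 tcp [0.2302 0.527  0.2313] F [1.04 0.22 0.59] gap 0.0854
[[0.4, 0.916, 0.0], [0.916, -0.4, 0.0], [0.0, 0.0, -1.0]]
grip [0.4952 0.3452 0.056 ] [array([0.5145, 0.3656, 0.056 ]), array([0.506 , 0.3175, 0.056 ]), array([0.4759, 0.3233, 0.056 ]), array([0.4828, 0.3719, 0.056 ])]
tubes [array([0.4567, 0.0613, 0.05  ]), array([ 0.4641, -0.0286,  0.05  ]), array([ 0.474 , -0.1221,  0.05  ])] [array([0.4497, 0.0605, 0.04  ]), array([ 0.4571, -0.0301,  0.04  ]), array([ 0.467 , -0.1243,  0.04  ])]
plate [array([0.5716, 0.127 , 0.03  ]), array([ 0.5899, -0.1724,  0.03  ]), array([0.4254, 0.1154, 0.03  ]), array([ 0.4433, -0.1802,  0.03  ])]
cam in tool [ 1.04653620e-04 -7.52868856e-02 -1.42050278e-01] fwd [0.0012614  0.29319526 0.95605175] right [ 9.99999045e-01  1.70148010e-04 -1.37156148e-03] [300.52930453   0.         316.61100338]
```

```bash
python3 -m creep '[{"dr":[0,0,7],"xyz":[0,0,0],"gripper":100},{"dr":[0,0,7],"xyz":[0,0,0],"gripper":100},{"dr":[0,0,7],"xyz":[0,0,0],"gripper":100},{"dr":[0,0,7],"xyz":[0,0,0],"gripper":100},{"dr":[0,0,7],"xyz":[0,0,0],"gripper":100},{"dr":[0,0,7],"xyz":[0,0,0],"gripper":100},{"dr":[0,0,7],"xyz":[0,0,0],"gripper":100},{"dr":[0,0,7],"xyz":[0,0,0],"gripper":100},{"dr":[0,0,7],"xyz":[0,0,0],"gripper":100},{"dr":[0,0,7],"xyz":[0,0,0],"gripper":100},{"dr":[0,0,6.5],"xyz":[0,0,0],"gripper":100}]'
python3 - <<'E'
from h import *
s,r=st()
print(r.T@(np.array([.495,.345,.2])-s["tcp_pos"])*100)
E
```

```text
t: 1.62
tcp_pos: [0.2301, 0.527, 0.2313]
orientation: [-3.129, 0.286, 0.0]
force: [-0.6, -0.6, -0.5]
finger_gap: 0.0851
t 1.62 tcp [0.2301 0.527  0.2313] F [-0.64 -0.6  -0.46] gap 0.0851
[[0.983, -0.181, -0.0], [-0.181, -0.983, 0.0], [-0.0, -0.0, -1.0]]
[29.34651065 13.0939616   3.13011712]
```

```bash
python3 -m creep '[{"dr":[0,0,0],"xyz":[3.67,1.64,0.4],"gripper":100},{"dr":[0,0,0],"xyz":[3.67,1.64,0.4],"gripper":100},{"dr":[0,0,0],"xyz":[3.67,1.64,0.4],"gripper":100},{"dr":[0,0,0],"xyz":[3.67,1.64,0.4],"gripper":100},{"dr":[0,0,0],"xyz":[3.67,1.64,0.4],"gripper":100},{"dr":[0,0,0],"xyz":[3.67,1.64,0.4],"gripper":100},{"dr":[0,0,0],"xyz":[3.67,1.64,0.4],"gripper":100},{"dr":[0,0,0],"xyz":[3.67,1.64,0.4],"gripper":100},{"dr":[0,0,0],"xyz":[0,0,0],"gripper":100}]'
python3 - <<'E'
from h import *
s,r=st()
im=snapshot("wrist");cv2.imwrite("pics/w1.png",im)
for d in recognise("wrist","pad_grip"): print(d, ray("wrist",((d["rect"][0]+d["rect"][2])/2,(d["rect"][1]+d["rect"][3])/2),.03))
E
```

```text
t: 2.37
tcp_pos: [0.5016, 0.3416, 0.1986]
orientation: [3.127, -0.286, 0.004]
force: [-0.5, 1.1, 0.1]
finger_gap: 0.0854
t 2.37 tcp [0.5016 0.3416 0.1986] F [-0.53  1.1   0.12] gap 0.0854
[[0.983, -0.181, 0.002], [-0.181, -0.983, -0.002], [0.002, 0.002, -1.0]]
{'rect': [270.5, 143.0, 354.9, 202.9], 'score': 0.74} [0.49446722 0.35540161 0.03      ]
```

View pics/w1.png

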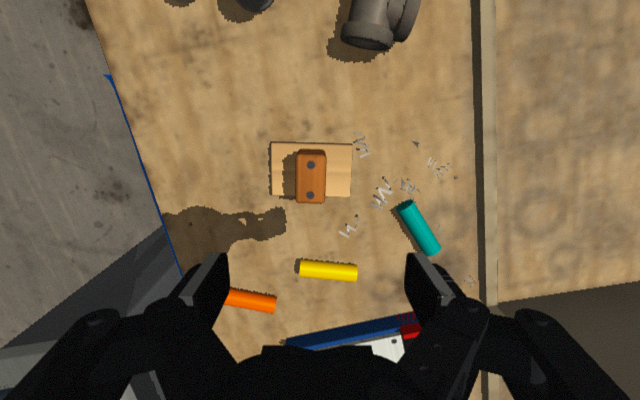

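The wrist view shows the pad square in the image, with its board at (271..351, 143..196) and the block top at about (297..326, 155..203). Nothing obstructs it. I'll compute the grasp offset.

Run:
```python
from h import *
s,r=st()
im=cv2.imread("pics/w1.png")
P=lambda u,v,z:ray("wrist",(u,v),z)
b=[P(272,142.5,.012),P(352,144,.012),P(350.5,196.5,.012),P(271,195.5,.012)]
g=[P(298,155,.056),P(326.5,155,.056),P(325.5,203.5,.056),P(296,202.5,.056)]
for q in(b,g):
    q=np.array(q);print(np.round(q,4).tolist(),q.mean(0),[np.linalg.norm(q[i]-q[i-1]).round(4) for i in range(4)],
     "yaw",np.degrees(np.arctan2(*(q[1]-q[0])[1::-1])),np.degrees(np.arctan2(*(q[2]-q[3])[1::-1])))
c=(np.mean(b,0)+np.mean(g,0))/2
print(c, r.T@(np.r_[c[:2],.017]-s["tcp_pos"])*100)
```

```text
t 2.47 tcp [0.4973 0.345  0.1988] F [-0.13 -0.66  0.03] gap 0.0852
[[0.984, -0.179, -0.001], [-0.179, -0.984, -0.0], [-0.001, 0.0, -1.0]]
[[0.4564, 0.3925, 0.012], [0.5412, 0.3755, 0.012], [0.531, 0.3172, 0.012], [0.442, 0.3345, 0.012]] [0.49265289 0.3549195  0.012     ] [np.float64(0.0598), np.float64(0.0866), np.float64(0.0592), np.float64(0.0906)] yaw -11.3563719110008 -11.04089518369005
[[0.4852, 0.3802, 0.056], [0.5118, 0.3754, 0.056], [0.5027, 0.328, 0.056], [0.474, 0.3343, 0.056]] [0.49343767 0.35448762 0.056     ] [np.float64(0.0473), np.float64(0.027), np.float64(0.0482), np.float64(0.0293)] yaw -10.293405593921428 -12.326528497937373
[0.49304528 0.35470356 0.034     ] [-0.57308425 -0.88599367 18.18059173]
```

Run:
```python
from h import *
s,r=st()
im=snapshot("wrist");cv2.imwrite("pics/w2.png",im);o=cv2.imread("pics/w1.png")
m=cv2.matchTemplate(im[100:260,220:420],o[136:206,264:358],cv2.TM_CCOEFF_NORMED);_,v,_,p=cv2.minMaxLoc(m)
du,dv=p[0]+220-264,p[1]+100-136;print(v,du,dv)
P=lambda u,v,z:ray("wrist",(u+du,v+dv),z)
b=[P(272,142.5,.012),P(352,144,.012),P(350.5,196.5,.012),P(271,195.5,.012)]
g=[P(298,155,.056),P(326.5,155,.056),P(325.5,203.5,.056),P(296,202.5,.056)]
print(np.mean(b,0),np.mean(g,0))
c=(np.mean(b,0)+np.mean(g,0))/2
print(r.T@(np.r_[c[:2],.019]-s["tcp_pos"])*100)
```

```text
t 2.47 tcp [0.4973 0.345  0.1988] F [-0.13 -0.66  0.03] gap 0.0852
[[0.984, -0.179, -0.001], [-0.179, -0.984, -0.0], [-0.001, 0.0, -1.0]]
0.9682237505912781 5 2
[0.49662206 0.35270688 0.012     ] [0.49676868 0.35264597 0.056     ]
[-0.17790713 -0.7516731  17.98029869]
```

```bash
python3 -m creep '[{"dr":[0,0,1],"xyz":[-0.1,-0.75,2],"gripper":100},{"dr":[0,0,0],"xyz":[0,0,3],"gripper":100},{"dr":[0,0,0],"xyz":[0,0,3],"gripper":100},{"dr":[0,0,0],"xyz":[0,0,3],"gripper":100},{"dr":[0,0,0],"xyz":[0,0,3],"gripper":100},{"dr":[0,0,0],"xyz":[0,0,2],"gripper":100},{"dr":[0,0,0],"xyz":[0,0,1],"gripper":100},{"dr":[0,0,0],"xyz":[0,0,0.7],"gripper":100},{"dr":[0,0,0],"xyz":[0,0,0],"gripper":100},{"dr":[0,0,0],"xyz":[0,0,0],"gripper":100}]'; python3 -c "
from h import *
s,r=st();print(r.T@(np.array([.4967,.3527,.019])-s['tcp_pos'])*100)"
```

```text
t: 3.35
tcp_pos: [0.4969, 0.3547, 0.0234]
orientation: [-3.126, 0.302, -0.002]
force: [-0.0, 0.4, 0.6]
finger_gap: 0.0855
t 3.35 tcp [0.4969 0.3547 0.0234] F [-0.03  0.42  0.56] gap 0.0855
[[0.981, -0.192, 0.001], [-0.192, -0.981, 0.001], [0.001, -0.001, -1.0]]
[0.01849306 0.20367264 0.44338762]
```

```bash
python3 -m creep '[{"dr":[0,0,0],"xyz":[0,0.2,0.4],"gripper":100},{"dr":[0,0,0],"xyz":[0,0,0],"gripper":30},{"dr":[0,0,0],"xyz":[0,0,0],"gripper":20},{"dr":[0,0,0],"xyz":[0,0,0],"gripper":10},{"dr":[0,0,0],"xyz":[0,0,0],"gripper":10},{"dr":[0,0,0],"xyz":[0,0,0],"gripper":10},{"dr":[0,0,0],"xyz":[0,0,0],"gripper":10},{"dr":[0,0,0],"xyz":[0,0,0],"gripper":10}]' 70; python3 -c "
from h import *
st()"
```

```text
t: 4.02
tcp_pos: [0.4967, 0.3521, 0.0189]
orientation: [-3.126, 0.304, -0.002]
force: [0.3, 0.9, 4.3]
finger_gap: 0.0294
t 4.02 tcp [0.4967 0.3521 0.0189] F [0.27 0.88 4.28] gap 0.0294
[[0.981, -0.192, 0.001], [-0.192, -0.981, 0.0], [0.001, -0.001, -1.0]]
```

```bash
python3 -m creep '[{"dr":[0,0,0],"xyz":[0,0,-1],"gripper":10},{"dr":[0,0,0],"xyz":[0,0,-3],"gripper":10},{"dr":[0,0,0],"xyz":[0,0,-3],"gripper":10},{"dr":[0,0,-5],"xyz":[0,0,-3],"gripper":10},{"dr":[0,0,-5],"xyz":[0,0,-3],"gripper":10},{"dr":[0,0,-5],"xyz":[0,0,-3],"gripper":10},{"dr":[0,0,0],"xyz":[-0.3,2,-3],"gripper":10},{"dr":[0,0,0],"xyz":[-0.3,3,-2],"gripper":10},{"dr":[0,0,0],"xyz":[-0.3,3,-2],"gripper":10},{"dr":[0,0,0],"xyz":[-0.3,3.5,-2],"gripper":10},{"dr":[0,0,0],"xyz":[-0.3,3.5,-2],"gripper":10}]' >/dev/null
python3 -m creep '[{"dr":[0,0,0],"xyz":[-0.3,3.7,0],"gripper":10},{"dr":[0,0,0],"xyz":[-0.3,3.7,0],"gripper":10},{"dr":[0,0,0],"xyz":[-0.3,3.7,0],"gripper":10},{"dr":[0,0,0],"xyz":[-0.3,3.7,0],"gripper":10},{"dr":[0,0,0],"xyz":[-0.3,3.7,0],"gripper":10},{"dr":[0,0,0],"xyz":[-0.3,3.7,0],"gripper":10},{"dr":[0,0,0],"xyz":[-0.3,3,0],"gripper":10},{"dr":[0,0,0],"xyz":[-0.3,1,0],"gripper":10},{"dr":[0,0,0],"xyz":[0,0,0],"gripper":10},{"dr":[0,0,0],"xyz":[0,0,0],"gripper":10}]'
python3 - <<'E'
from h import *
s,r=st()
np.savez("w3",**{k:np.array(v) for k,v in get_calibration("wrist").items()})
cv2.imwrite("pics/w3.png",snapshot("wrist"))
for q in("tube_a_mid","stand"):
  for d in recognise("wrist",q): print(q,d)
st()
E
```

```text
t: 5.77
tcp_pos: [0.4848, -0.0617, 0.2882]
orientation: [-3.139, -0.105, 0.001]
force: [0.9, -0.5, -2.1]
finger_gap: 0.0291
t 5.77 tcp [ 0.4848 -0.0617  0.2882] F [ 0.92 -0.45 -2.13] gap 0.0291
[[0.998, 0.067, -0.001], [0.067, -0.998, 0.001], [-0.001, -0.001, -1.0]]
tube_a_mid {'rect': [297.3, 185.0, 310.0, 194.3], 'score': 0.54}
stand {'rect': [273.1, 0.0, 444.5, 256.0], 'score': 0.62}
t 5.92 tcp [ 0.4852 -0.0605  0.2883] F [ 0.44  0.94 -0.77] gap 0.029
[[0.998, 0.07, -0.0], [0.07, -0.998, 0.0], [-0.0, -0.0, -1.0]]
```

View pics/w3.png

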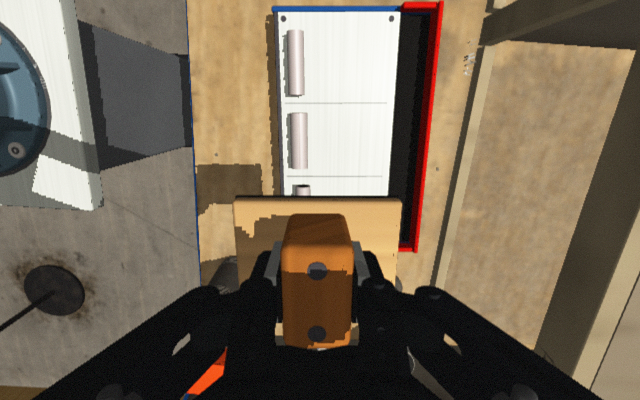

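The wrist view shows the left tube at (296,63), the middle tube at (299,141), and the right tube mostly hidden, starting at row 185. The plate's far edge runs from (400,11) to (389,195), with lane lines at rows 103 and 177. The pad is held square.

Run:
```python
import numpy as np,h
z=np.load("w3.npz");h.get_calibration=lambda n:z
P=lambda u,v,zz:h.ray("wrist",(u,v),zz)
im=h.cv2.imread("pics/w3.png").astype(float).mean(2)
for v in (45,80): print("row",v,im[v,282:312].astype(int).tolist())
for v in (120,160): print("row",v,im[v,284:314].astype(int).tolist())
for n,(u,v,zz) in dict(pnl=(281,12,.03),pfl=(400,11,.03),pf2=(389,195,.03),l1a=(282,104,.03),l1b=(388,103,.03),l2a=(284,177.5,.03),l2b=(383,177,.03)).items(): print(n,P(u,v,zz).round(4))
for n,(u0,v0,u1,v1) in dict(L=(296,30,296,96),M=(299,112.5,299,170)).items():print(n,P(u0,v0,.04).round(4),P(u1,v1,.04).round(4))
```

```text
row 45 [241, 152, 117, 118, 124, 86, 105, 136, 154, 176, 186, 201, 217, 236, 247, 244, 233, 217, 202, 193, 179, 171, 239, 241, 239, 239, 241, 242, 241, 242]
row 80 [239, 221, 213, 144, 122, 117, 89, 107, 134, 158, 175, 189, 201, 215, 238, 249, 242, 231, 215, 198, 185, 175, 193, 238, 239, 241, 240, 240, 241, 242]
row 120 [239, 242, 155, 115, 117, 115, 85, 108, 135, 161, 179, 190, 202, 215, 221, 227, 244, 241, 228, 216, 202, 194, 175, 191, 238, 238, 240, 240, 242, 240]
row 160 [234, 238, 243, 156, 106, 114, 113, 82, 108, 139, 161, 177, 194, 204, 216, 207, 224, 233, 229, 217, 208, 191, 182, 168, 236, 237, 237, 238, 239, 240]
pnl [0.4309 0.118  0.03  ]
pfl [0.5696 0.1283 0.03  ]
pf2 [ 0.5873 -0.0947  0.03  ]
l1a [0.4354 0.0156 0.03  ]
l1b [0.5695 0.0257 0.03  ]
l2a [ 0.4413 -0.0796  0.03  ]
l2b [ 0.5757 -0.07    0.03  ]
L [0.45   0.0983 0.04  ] [0.4534 0.026  0.04  ]
M [0.458  0.0068 0.04  ] [ 0.4616 -0.0659  0.04  ]
```

```bash
python3 -m creep '[{"dr":[0,0,-0.3],"xyz":[-0.53,-2,0],"gripper":10},{"dr":[0,0,0],"xyz":[-0.53,-3,1],"gripper":10},{"dr":[0,0,0],"xyz":[-0.53,-3,2],"gripper":10},{"dr":[0,0,0],"xyz":[-0.53,-2.4,3],"gripper":10},{"dr":[0,0,0],"xyz":[-0.53,-2,3.4],"gripper":10},{"dr":[0,0,0],"xyz":[-0.53,0,3.4],"gripper":10},{"dr":[0,0,0],"xyz":[-0.53,0,3.4],"gripper":10},{"dr":[0,0,0],"xyz":[-0.53,0,2.4],"gripper":10},{"dr":[0,0,0],"xyz":[0,0,1.2],"gripper":10},{"dr":[0,0,0],"xyz":[0,0,0],"gripper":10},{"dr":[0,0,0],"xyz":[0,0,0],"gripper":10}]' 
for i in 1 2 3; do python3 -m creep '[{"dr":[0,0,0],"xyz":[0,0,0],"gripper":10}]' |grep force; done
python3 -c "
from h import *
s,r=st();print(r.T@(np.array([.434,.0603,.072])-s['tcp_pos'])*100)"
```

```text
t: 6.83
tcp_pos: [0.4336, 0.0598, 0.0902]
orientation: [-3.139, -0.118, 0.002]
force: [1.0, -0.3, -1.2]
finger_gap: 0.0292
force: [0.9, 1.0, -1.7]
force: [0.8, 0.5, -1.3]
force: [-0.6, -0.5, -2.0]
t 7.08 tcp [0.4352 0.0588 0.0916] F [-0.59 -0.46 -1.96] gap 0.0291
[[0.997, 0.074, 0.003], [0.074, -0.997, -0.0], [0.003, 0.001, -1.0]]
[-0.11727448 -0.15788392  1.96106128]
```

```bash
python3 -m creep '[{"dr":[0,0,0],"xyz":[-0.1,-0.15,1],"gripper":10},{"dr":[0,0,0],"xyz":[0,0,0.9],"gripper":10},{"dr":[0,0,0],"xyz":[0,0,0],"gripper":10},{"dr":[0,0,0],"xyz":[0,0,0],"gripper":10}]' | egrep 'pos|force'
for i in 1 2 3 4; do python3 -m creep '[{"dr":[0,0,0],"xyz":[0,0,0.05],"gripper":10},{"dr":[0,0,0],"xyz":[0,0,0],"gripper":10}]' |egrep 'pos|force'; done
```

```text
tcp_pos: [0.4319, 0.0603, 0.0703]
force: [0.8, -0.6, -0.6]
tcp_pos: [0.433, 0.0602, 0.0708]
force: [-0.4, -0.6, -1.2]
tcp_pos: [0.4331, 0.0602, 0.0704]
force: [1.0, -0.6, -1.4]
tcp_pos: [0.433, 0.0602, 0.0698]
force: [-0.7, -0.4, -1.4]
tcp_pos: [0.4329, 0.0602, 0.0693]
force: [-0.5, -0.2, -0.6]
```

```bash
for i in 1 2 3; do python3 -m creep '[{"dr":[0,0,0],"xyz":[0,0,0.04],"gripper":10},{"dr":[0,0,0],"xyz":[0,0,0],"gripper":10}]' |egrep 'pos|force'; done
```

```text
tcp_pos: [0.4329, 0.0602, 0.0688]
force: [-0.4, 0.6, -0.8]
tcp_pos: [0.433, 0.0602, 0.0685]
force: [-0.8, -0.3, -1.0]
tcp_pos: [0.4331, 0.0602, 0.0682]
force: [0.2, -0.1, 0.5]
```

```bash
for i in 1 2; do python3 -m creep '[{"dr":[0,0,0],"xyz":[0,0,0.04],"gripper":10},{"dr":[0,0,0],"xyz":[0,0,0],"gripper":10}]' |egrep 'pos|force'; done;  python3 -m creep '[{"dr":[0,0,0],"xyz":[0,0,0],"gripper":10}]'|egrep 'pos|force'
```

```text
tcp_pos: [0.4332, 0.0602, 0.0679]
force: [0.1, 0.7, 2.0]
tcp_pos: [0.4333, 0.0602, 0.0675]
force: [0.4, 1.4, 3.4]
tcp_pos: [0.4333, 0.0602, 0.0675]
force: [-0.9, 0.4, 2.1]
```

```bash
for i in 1 2 3 4 5 6 7; do python3 -m creep '[{"dr":[0,0,0],"xyz":[0.45,0,0],"gripper":10},{"dr":[0,0,0],"xyz":[0.45,0,0],"gripper":10}]' |egrep 'pos|force'; done;  python3 -m creep '[{"dr":[0,0,0],"xyz":[0,0,0],"gripper":10},{"dr":[0,0,0],"xyz":[0,0,0],"gripper":10}]'|egrep 't:|pos|force'
```

```text
tcp_pos: [0.4424, 0.0609, 0.0675]
force: [-0.6, 0.5, 3.6]
tcp_pos: [0.4516, 0.0615, 0.0674]
force: [-0.5, 0.6, 3.8]
tcp_pos: [0.4605, 0.0621, 0.0673]
force: [-0.3, -0.7, 4.0]
tcp_pos: [0.4694, 0.0628, 0.0673]
force: [-0.6, -1.7, 3.1]
tcp_pos: [0.4783, 0.0634, 0.0673]
force: [-0.2, -1.1, 4.1]
tcp_pos: [0.4872, 0.064, 0.0673]
force: [-0.3, -1.2, 3.9]
tcp_pos: [0.4962, 0.0647, 0.0673]
force: [-0.4, -2.8, 3.6]
t: 10.33
tcp_pos: [0.4961, 0.0647, 0.0673]
force: [0.8, -3.0, 3.7]
```

```bash
python3 -m creep '[{"dr":[0,0,0],"xyz":[0,0,-0.5],"gripper":10},{"dr":[0,0,0],"xyz":[0,0,-1.5],"gripper":10},{"dr":[0,0,0],"xyz":[-1,1.5,-1],"gripper":10},{"dr":[0,0,0],"xyz":[-1.5,2.5,0],"gripper":10},{"dr":[0,0,0],"xyz":[-1.5,2.5,0],"gripper":10},{"dr":[0,0,0],"xyz":[-1.5,2.1,0],"gripper":10},{"dr":[0,0,0],"xyz":[-0.5,0.5,0],"gripper":10},{"dr":[0,0,0],"xyz":[0,0,0.7],"gripper":10},{"dr":[0,0,0],"xyz":[0,0,0],"gripper":10},{"dr":[0,0,0],"xyz":[0,0,0],"gripper":10}]' | egrep 'pos|force'
for i in 1 2; do python3 -m creep '[{"dr":[0,0,0],"xyz":[0,0,0],"gripper":10}]' |grep force; done
python3 -c "
from h import *
s,r=st();print(r.T@(np.array([.443,-.031,.0705])-s['tcp_pos'])*100)
cv2.imwrite('pics/top1.png',snapshot('top'))"
```

```text
tcp_pos: [0.4422, -0.0293, 0.0896]
force: [0.1, 0.5, -1.5]
force: [0.8, 0.2, -0.2]
force: [0.6, -0.4, -1.0]
t 11.33 tcp [ 0.4429 -0.0295  0.0902] F [ 0.62 -0.42 -0.99] gap 0.0294
[[0.997, 0.075, -0.0], [0.075, -0.997, 0.0], [-0.0, -0.0, -1.0]]
[-2.81042195e-04  1.53615213e-01  1.96861902e+00]
```

```bash
python3 -m creep '[{"dr":[0,0,0],"xyz":[0,0.15,1],"gripper":10},{"dr":[0,0,0],"xyz":[0,0,1],"gripper":10},{"dr":[0,0,0],"xyz":[0,0,0.1],"gripper":10},{"dr":[0,0,0],"xyz":[0,0,0],"gripper":10},{"dr":[0,0,0],"xyz":[0,0,0],"gripper":10}]' | egrep 'pos|force'
for i in 1 2 3 4; do python3 -m creep '[{"dr":[0,0,0],"xyz":[0,0,0.04],"gripper":10},{"dr":[0,0,0],"xyz":[0,0,0],"gripper":10}]' |egrep 'pos|force'; done
```

```text
tcp_pos: [0.4424, -0.0316, 0.0689]
force: [0.1, 0.3, -1.2]
tcp_pos: [0.4425, -0.0317, 0.0688]
force: [-0.8, -0.6, -1.6]
tcp_pos: [0.4426, -0.0317, 0.0686]
force: [-0.3, 0.9, -0.3]
tcp_pos: [0.4428, -0.0318, 0.0682]
force: [-0.2, 1.1, 0.5]
tcp_pos: [0.4429, -0.0318, 0.0679]
force: [-1.4, 1.4, 2.1]
```

Run:
```python
import cv2
im=cv2.imread("pics/top1.png")[150:245,300:435]
cv2.imwrite("pics/top1c.png",cv2.resize(im,None,fx=4,fy=4,interpolation=2))
```

```text
(no output)
```

View pics/top1c.png

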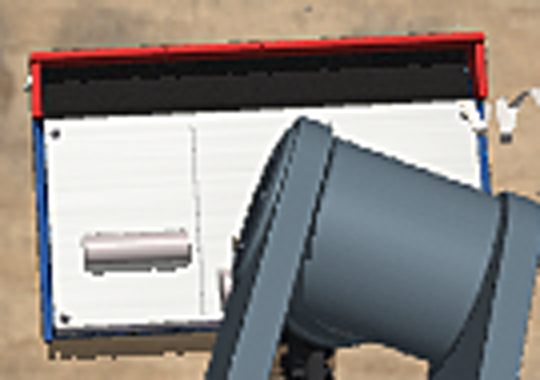

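The top crop shows the left tube rolled forward to crop px (137,250), and it stayed there. It pushed back evenly the whole way, so it seems true. Next is the middle tube, after a small extra press.

```bash
python3 -m creep '[{"dr":[0,0,0],"xyz":[0,0,0.04],"gripper":10},{"dr":[0,0,0],"xyz":[0,0,0],"gripper":10}]' |egrep 'pos|force'
for i in 1 2 3 4 5 6 7; do python3 -m creep '[{"dr":[0,0,0],"xyz":[0.45,0,0],"gripper":10},{"dr":[0,0,0],"xyz":[0.45,0,0],"gripper":10}]' |egrep 'pos|force'; done;  python3 -m creep '[{"dr":[0,0,0],"xyz":[0,0,0],"gripper":10},{"dr":[0,0,0],"xyz":[0,0,0],"gripper":10}]'|egrep 't:|pos|force'
```

```text
tcp_pos: [0.4429, -0.0318, 0.0675]
force: [-0.8, 1.7, 3.7]
tcp_pos: [0.4523, -0.0312, 0.0677]
force: [-1.2, 1.0, 6.9]
tcp_pos: [0.4618, -0.0305, 0.0679]
force: [-1.0, 2.6, 7.5]
tcp_pos: [0.4711, -0.0299, 0.0681]
force: [-1.0, 1.8, 7.1]
tcp_pos: [0.4803, -0.0292, 0.0682]
force: [-0.4, 1.4, 6.9]
tcp_pos: [0.4892, -0.0286, 0.0681]
force: [-0.1, 2.1, 5.9]
tcp_pos: [0.4981, -0.028, 0.068]
force: [-0.1, 1.0, 4.8]
tcp_pos: [0.5066, -0.0273, 0.0676]
force: [0.4, 0.1, 3.0]
t: 13.97
tcp_pos: [0.5061, -0.0273, 0.0674]
force: [1.0, -0.8, 4.2]
```

```bash
python3 -m creep '[{"dr":[0,0,0],"xyz":[0,0,-0.5],"gripper":10},{"dr":[0,0,0],"xyz":[0,0,-1.5],"gripper":10},{"dr":[0,0,0],"xyz":[-1,1.5,-1],"gripper":10},{"dr":[0,0,0],"xyz":[-1.5,2.6,0],"gripper":10},{"dr":[0,0,0],"xyz":[-1.5,2.6,0],"gripper":10},{"dr":[0,0,0],"xyz":[-1.5,2.1,0],"gripper":10},{"dr":[0,0,0],"xyz":[-0.6,0.6,0],"gripper":10},{"dr":[0,0,0],"xyz":[0,0,0.7],"gripper":10},{"dr":[0,0,0],"xyz":[0,0,1],"gripper":10},{"dr":[0,0,0],"xyz":[0,0,0.7],"gripper":10},{"dr":[0,0,0],"xyz":[0,0,0],"gripper":10},{"dr":[0,0,0],"xyz":[0,0,0],"gripper":10}]' | egrep 'pos|force'
python3 -m creep '[{"dr":[0,0,0],"xyz":[0,0,0],"gripper":10}]' |grep force
python3 -c "
from h import *
s,r=st();print(r.T@(np.array([.4525,-.125,.069])-s['tcp_pos'])*100)
cv2.imwrite('pics/top2.png',snapshot('top'))"
```

```text
tcp_pos: [0.4511, -0.1241, 0.0721]
force: [-0.3, 0.4, -0.4]
force: [-0.5, 0.0, -0.9]
t 15.05 tcp [ 0.4517 -0.1246  0.073 ] F [-0.45  0.03 -0.95] gap 0.0292
[[0.997, 0.075, -0.001], [0.075, -0.997, 0.0], [-0.001, -0.0, -1.0]]
[0.0723866  0.0419769  0.39880133]
```

```bash
python3 -m creep '[{"dr":[0,0,0],"xyz":[0,0,0.3],"gripper":10},{"dr":[0,0,0],"xyz":[0,0,0.1],"gripper":10},{"dr":[0,0,0],"xyz":[0,0,0],"gripper":10}]' | egrep 'pos|force'
for i in 1 2 3 4; do python3 -m creep '[{"dr":[0,0,0],"xyz":[0,0,0.04],"gripper":10},{"dr":[0,0,0],"xyz":[0,0,0],"gripper":10}]' |egrep 'pos|force'; done
```

```text
tcp_pos: [0.4515, -0.1252, 0.0691]
force: [0.0, 0.2, -1.6]
tcp_pos: [0.4516, -0.1254, 0.0689]
force: [-0.9, -1.0, -1.3]
tcp_pos: [0.4517, -0.1255, 0.0686]
force: [-0.0, 0.9, -1.0]
tcp_pos: [0.4518, -0.1255, 0.0683]
force: [0.1, 0.1, 0.5]
tcp_pos: [0.4518, -0.1255, 0.0679]
force: [-0.1, 1.0, 1.9]
```

```bash
python3 -m creep '[{"dr":[0,0,0],"xyz":[0,0,0.04],"gripper":10},{"dr":[0,0,0],"xyz":[0,0,0],"gripper":10}]' |egrep 'pos|force'
for i in 1 2 3 4 5 6 7; do python3 -m creep '[{"dr":[0,0,0],"xyz":[0.45,0,0],"gripper":10},{"dr":[0,0,0],"xyz":[0.45,0,0],"gripper":10}]' |egrep 'pos|force'; done;  python3 -m creep '[{"dr":[0,0,0],"xyz":[0,0,0],"gripper":10},{"dr":[0,0,0],"xyz":[0,0,0],"gripper":10}]'|egrep 't:|pos|force'
```

```text
tcp_pos: [0.4518, -0.1255, 0.0675]
force: [0.4, 1.1, 4.3]
tcp_pos: [0.461, -0.1249, 0.0675]
force: [0.9, 1.8, 3.9]
tcp_pos: [0.4703, -0.1242, 0.0675]
force: [0.6, 0.7, 2.7]
tcp_pos: [0.4792, -0.1236, 0.0674]
force: [-1.1, -1.0, 3.5]
tcp_pos: [0.4881, -0.1229, 0.0674]
force: [-0.2, -1.3, 3.2]
tcp_pos: [0.497, -0.1223, 0.0674]
force: [-0.4, -1.6, 3.5]
tcp_pos: [0.506, -0.1217, 0.0674]
force: [-0.6, -2.4, 3.4]
tcp_pos: [0.515, -0.121, 0.0674]
force: [0.6, -3.2, 3.5]
t: 17.52
tcp_pos: [0.5148, -0.1209, 0.0673]
force: [0.3, -3.5, 4.0]
```

```bash
python3 -m creep '[{"dr":[0,0,0],"xyz":[0,0,-0.5],"gripper":10},{"dr":[0,0,0],"xyz":[0,0,-1.5],"gripper":10},{"dr":[0,0,0],"xyz":[-1,-1.5,-1],"gripper":10},{"dr":[0,0,0],"xyz":[-1.2,-2.6,0],"gripper":10},{"dr":[0,0,0],"xyz":[-1.2,-2.6,0],"gripper":10},{"dr":[0,0,0],"xyz":[-1.2,-2.2,0],"gripper":10},{"dr":[0,0,0],"xyz":[-0.4,-0.6,0],"gripper":10},{"dr":[0,0,0],"xyz":[0,0,0],"gripper":10},{"dr":[0,0,0],"xyz":[0,0,0],"gripper":10},{"dr":[0,0,0],"xyz":[0,0,0],"gripper":10}]' | egrep 'pos|force'
python3 - <<'E'
from h import *
s,r=st();print(r.T@(np.array([.4576,-.03,.069])-s['tcp_pos'])*100)
cv2.imwrite('pics/top3.png',snapshot('top'));cv2.imwrite('pics/sc3.png',snapshot('scene'))
a=cv2.resize(cv2.imread("pics/top3.png")[150:245,300:435],None,fx=4,fy=4,interpolation=2)
b=cv2.resize(cv2.imread("pics/sc3.png")[185:285,295:430],(a.shape[1],400),interpolation=2)[:a.shape[0]]
a=cv2.resize(a,(400,281));b=cv2.resize(b,(400,281))
cv2.imwrite("pics/both3.png",np.hstack([a,b]))
for c in("top","scene"): print(c,[(np.round(d["rect"]),round(d["score"],2),ray(c,((d["rect"][0]+d["rect"][2])/2,(d["rect"][1]+d["rect"][3])/2),.04).round(3)) for d in recognise(c,"tube_b_mid")])
E
```

```text
tcp_pos: [0.4582, -0.0304, 0.0975]
force: [-0.0, -0.9, -1.4]
t 18.35 tcp [ 0.4582 -0.0304  0.0975] F [-0.02 -0.87 -1.4 ] gap 0.0292
[[0.997, 0.073, 0.001], [0.073, -0.997, -0.0], [0.001, 0.0, -1.0]]
[-0.06190782 -0.04487685  2.84827273]
top [(array([320., 208., 350., 216.]), 0.7, array([0.48 , 0.061, 0.04 ]))]
scene []
```

View pics/both3.png

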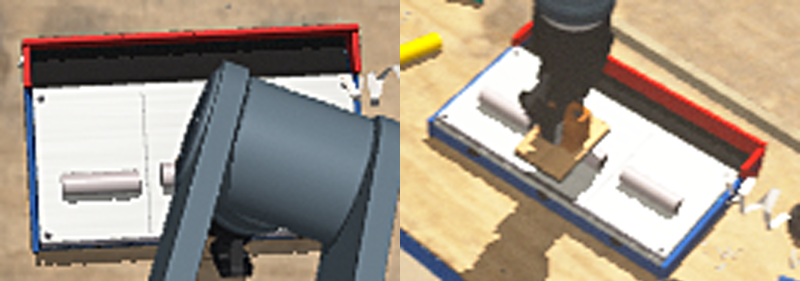

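The left and right tubes sit on the plate where they were rolled. The middle tube's left end shows at (167,175) in the left half, level with its neighbour, as expected. Only the middle tube pushed back (3.7 → 7.5 → 4.2 N, against about 3.7 N flat for the others), so that's the one I'll roll off.

```bash
python3 -m creep '[{"dr":[0,0,0],"xyz":[0,0,1],"gripper":10},{"dr":[0,0,0],"xyz":[0,0,1],"gripper":10},{"dr":[0,0,0],"xyz":[0,0,0.7],"gripper":10},{"dr":[0,0,0],"xyz":[0,0,0.1],"gripper":10},{"dr":[0,0,0],"xyz":[0,0,0],"gripper":10},{"dr":[0,0,0],"xyz":[0,0,0],"gripper":10}]' | egrep 'pos|force'
for i in 1 2 3; do python3 -m creep '[{"dr":[0,0,0],"xyz":[0,0,0.05],"gripper":10},{"dr":[0,0,0],"xyz":[0,0,0],"gripper":10}]' |egrep 'pos|force'; done
```

```text
tcp_pos: [0.4574, -0.0296, 0.069]
force: [1.1, -0.8, -1.5]
tcp_pos: [0.4576, -0.0296, 0.0688]
force: [0.8, 0.1, -1.8]
tcp_pos: [0.4577, -0.0297, 0.0685]
force: [-0.9, 0.6, -0.1]
tcp_pos: [0.4578, -0.0297, 0.068]
force: [0.5, -0.1, 0.7]
```

Pressing a little more, then the first stroke of 12.8 cm.

```bash
python3 -m creep '[{"dr":[0,0,0],"xyz":[0,0,0.05],"gripper":10},{"dr":[0,0,0],"xyz":[0,0,0],"gripper":10}]' |egrep 'pos|force'
for i in 1 2 3 4; do python3 -m creep '[{"dr":[0,0,0],"xyz":[0.8,0,0],"gripper":10},{"dr":[0,0,0],"xyz":[0.8,0,0],"gripper":10},{"dr":[0,0,0],"xyz":[0.8,0,0],"gripper":10},{"dr":[0,0,0],"xyz":[0.8,0,0],"gripper":10}]' |egrep 'pos|force'; done;  python3 -m creep '[{"dr":[0,0,0],"xyz":[0,0,0],"gripper":10},{"dr":[0,0,0],"xyz":[0,0,0],"gripper":10}]'|egrep 't:|pos|force'
```

```text
tcp_pos: [0.4579, -0.0297, 0.0675]
force: [-0.9, 1.5, 2.9]
tcp_pos: [0.4914, -0.0274, 0.0682]
force: [-0.5, 2.2, 7.3]
tcp_pos: [0.523, -0.0252, 0.0678]
force: [-0.1, -0.4, 3.3]
tcp_pos: [0.5547, -0.023, 0.068]
force: [-0.6, -1.2, 7.6]
tcp_pos: [0.5866, -0.0208, 0.0677]
force: [1.1, -1.5, 3.8]
t: 21.22
tcp_pos: [0.5859, -0.0208, 0.0674]
force: [1.2, -2.5, 5.8]
```

```bash
python3 -m creep '[{"dr":[0,0,0],"xyz":[0,0,-0.5],"gripper":10},{"dr":[0,0,0],"xyz":[0,0,-1.5],"gripper":10},{"dr":[0,0,0],"xyz":[-1.3,0,-0.5],"gripper":10},{"dr":[0,0,0],"xyz":[-2,0,0],"gripper":10},{"dr":[0,0,0],"xyz":[-2,0,0],"gripper":10},{"dr":[0,0,0],"xyz":[-1.3,0,0.5],"gripper":10},{"dr":[0,0,0],"xyz":[0,0,1],"gripper":10},{"dr":[0,0,0],"xyz":[0,0,0.6],"gripper":10},{"dr":[0,0,0],"xyz":[0,0,0.2],"gripper":10},{"dr":[0,0,0],"xyz":[0,0,0],"gripper":10},{"dr":[0,0,0],"xyz":[0,0,0],"gripper":10}]' | egrep 'pos|force'
for i in 1 2 3; do python3 -m creep '[{"dr":[0,0,0],"xyz":[0,0,0.05],"gripper":10},{"dr":[0,0,0],"xyz":[0,0,0],"gripper":10}]' |egrep 'pos|force'; done
```

```text
tcp_pos: [0.5199, -0.0251, 0.0691]
force: [-0.0, -0.5, -2.1]
tcp_pos: [0.5199, -0.0252, 0.0689]
force: [0.4, -0.8, -1.8]
tcp_pos: [0.5198, -0.0253, 0.0685]
force: [-0.4, -0.2, 0.1]
tcp_pos: [0.5199, -0.0253, 0.0681]
force: [1.4, -0.3, 0.9]
```

```bash
python3 -m creep '[{"dr":[0,0,0],"xyz":[0,0,0.05],"gripper":10},{"dr":[0,0,0],"xyz":[0,0,0],"gripper":10}]' |egrep 'pos|force'
for i in 1 2 3; do python3 -m creep '[{"dr":[0,0,0],"xyz":[0.8,0,0],"gripper":10},{"dr":[0,0,0],"xyz":[0.8,0,0],"gripper":10},{"dr":[0,0,0],"xyz":[0.8,0,0],"gripper":10}]' |egrep 'pos|force'; done;  python3 -m creep '[{"dr":[0,0,0],"xyz":[0,0,0],"gripper":10},{"dr":[0,0,0],"xyz":[0,0,0],"gripper":10}]'|egrep 't:|pos|force'
```

```text
tcp_pos: [0.5199, -0.0252, 0.0677]
force: [0.9, 1.7, 2.4]
tcp_pos: [0.5449, -0.0235, 0.0682]
force: [-0.6, 1.0, 6.9]
tcp_pos: [0.5693, -0.0218, 0.0682]
force: [1.0, -0.0, 3.1]
tcp_pos: [0.5912, -0.0196, 0.0664]
force: [-1.0, -0.1, -2.0]
t: 23.72
tcp_pos: [0.591, -0.0197, 0.0666]
force: [-1.2, 1.0, -1.3]
```

```bash
python3 -m creep '[{"dr":[0,0,0],"xyz":[0,0,-1],"gripper":10},{"dr":[0,0,0],"xyz":[0,0,-3],"gripper":10},{"dr":[0,0,0],"xyz":[0,0,-3],"gripper":10},{"dr":[0,0,0],"xyz":[0,0,-3],"gripper":10},{"dr":[0,0,0],"xyz":[0,0,-3],"gripper":10},{"dr":[0,0,0],"xyz":[-0.6,-2,-1],"gripper":10},{"dr":[0,0,0],"xyz":[-0.6,-3.6,0],"gripper":10},{"dr":[0,0,0],"xyz":[-0.7,-3.8,0],"gripper":10},{"dr":[0,0,0],"xyz":[-0.7,-3.8,0],"gripper":10},{"dr":[0,0,0],"xyz":[-0.7,-3.8,0],"gripper":10},{"dr":[0,0,0],"xyz":[-0.7,-3.8,0],"gripper":10},{"dr":[0,0,0],"xyz":[-0.7,-3.8,0],"gripper":10}]' | egrep 'pos|force'
python3 -m creep '[{"dr":[0,0,0],"xyz":[-0.7,-3.8,0],"gripper":10},{"dr":[0,0,0],"xyz":[-0.7,-3.6,0],"gripper":10},{"dr":[0,0,0],"xyz":[-0.7,-3.6,0],"gripper":10},{"dr":[0,0,0],"xyz":[-0.5,-2.2,0],"gripper":10},{"dr":[0,0,5],"xyz":[0,0,0],"gripper":10},{"dr":[0,0,5],"xyz":[0,0,0],"gripper":10},{"dr":[0,0,5],"xyz":[0,0,0],"gripper":10},{"dr":[0,0,0],"xyz":[0,0,0],"gripper":10}]' | egrep 'pos|force'
python3 - <<'E'
from h import *
s,r=st();print(r.T@(np.array([.4967,.3521,.025])-s['tcp_pos'])*100)
a=snapshot('top');cv2.imwrite("pics/t4.png",cv2.resize(a[140:250,190:440],None,fx=3,fy=3,interpolation=2))
E
```

```text
tcp_pos: [0.525, 0.2234, 0.2081]
force: [1.6, 0.1, -1.2]
tcp_pos: [0.49, 0.3518, 0.2078]
force: [-1.0, -0.6, -1.2]
t 25.38 tcp [0.49   0.3518 0.2078] F [-0.95 -0.64 -1.17] gap 0.0293
[[0.982, -0.19, -0.0], [-0.19, -0.982, -0.0], [-0.0, 0.0, -1.0]]
[ 0.65560646 -0.16150747 18.278017  ]
```

View pics/t4.png

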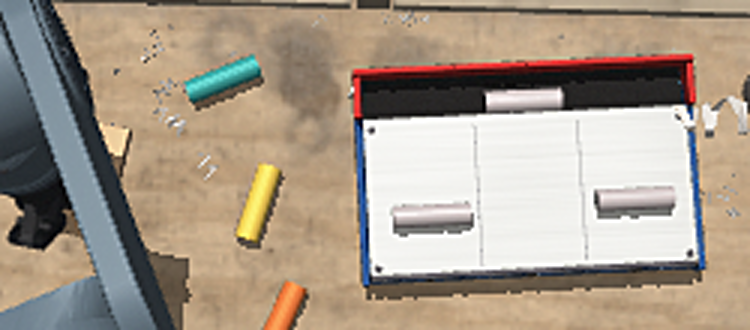

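The middle tube lies in the trough at (523,99), and the two true tubes are on the plate at (432,217) and (635,200). Next I set the pad down.

```bash
python3 -m creep '[{"dr":[0,0,0],"xyz":[0.6,-0.1,3],"gripper":10},{"dr":[0,0,0],"xyz":[0,0,3],"gripper":10},{"dr":[0,0,0],"xyz":[0,0,3],"gripper":10},{"dr":[0,0,0],"xyz":[0,0,3],"gripper":10},{"dr":[0,0,0],"xyz":[0,0,3],"gripper":10},{"dr":[0,0,0],"xyz":[0,0,2],"gripper":10},{"dr":[0,0,0],"xyz":[0,0,1],"gripper":10},{"dr":[0,0,0],"xyz":[0,0,0.2],"gripper":10},{"dr":[0,0,0],"xyz":[0,0,0],"gripper":10},{"dr":[0,0,0],"xyz":[0,0,0],"gripper":10}]' | egrep 'pos|force'
for i in 1 2 ; do python3 -m creep '[{"dr":[0,0,0],"xyz":[0,0,0.15],"gripper":10},{"dr":[0,0,0],"xyz":[0,0,0],"gripper":10}]' |egrep 'pos|force'; done
```

```text
tcp_pos: [0.498, 0.3521, 0.027]
force: [0.6, 1.1, -0.8]
tcp_pos: [0.4978, 0.3521, 0.0253]
force: [-0.5, 0.2, -1.9]
tcp_pos: [0.497, 0.3517, 0.0228]
force: [-0.2, 0.4, -1.4]
```

```bash
python3 -m creep '[{"dr":[0,0,0],"xyz":[0,0,0.15],"gripper":10},{"dr":[0,0,0],"xyz":[0,0,0.1],"gripper":10},{"dr":[0,0,0],"xyz":[0,0,0],"gripper":10},{"dr":[0,0,0],"xyz":[0,0,0],"gripper":10}]' |egrep 'pos|force'
for i in 1 2 ; do python3 -m creep '[{"dr":[0,0,0],"xyz":[0,0,0.05],"gripper":10},{"dr":[0,0,0],"xyz":[0,0,0],"gripper":10},{"dr":[0,0,0],"xyz":[0,0,0],"gripper":10}]' |egrep 'pos|force'; done
```

```text
tcp_pos: [0.4966, 0.3516, 0.0196]
force: [-0.4, 0.2, -1.5]
tcp_pos: [0.4968, 0.3516, 0.0193]
force: [0.3, 0.2, -1.1]
tcp_pos: [0.4968, 0.3517, 0.0189]
force: [0.2, 0.0, -0.7]
```

```bash
python3 -m creep '[{"dr":[0,0,0],"xyz":[0,0,0.03],"gripper":10},{"dr":[0,0,0],"xyz":[0,0,0],"gripper":50},{"dr":[0,0,0],"xyz":[0,0,0],"gripper":80},{"dr":[0,0,0],"xyz":[0,0,0],"gripper":80},{"dr":[0,0,0],"xyz":[0,0,0],"gripper":80},{"dr":[0,0,0],"xyz":[0,0,0],"gripper":80}]' |egrep 'pos|force|gap'
python3 -m creep '[{"dr":[0,0,0],"xyz":[0,0,-1],"gripper":80},{"dr":[0,0,0],"xyz":[0,0,-3],"gripper":80},{"dr":[0,0,0],"xyz":[0,0,-3],"gripper":80},{"dr":[0,0,0],"xyz":[0,0,-3],"gripper":80},{"dr":[0,0,0],"xyz":[0,0,-3],"gripper":80},{"dr":[0,0,0],"xyz":[0,0,-3],"gripper":80},{"dr":[0,0,0],"xyz":[0,0,-1],"gripper":80},{"dr":[0,0,0],"xyz":[0,0,0],"gripper":80},{"dr":[0,0,0],"xyz":[0,0,0],"gripper":80}]'
python3 -c "
from h import *
cv2.imwrite('pics/w5.png',snapshot('wrist'))"
```

```text
tcp_pos: [0.4968, 0.3517, 0.0185]
force: [0.5, -0.2, -0.2]
finger_gap: 0.0684
t: 28.68
tcp_pos: [0.4968, 0.3516, 0.1886]
orientation: [-3.127, 0.295, -0.001]
force: [-0.9, 0.3, 0.1]
finger_gap: 0.0682
```

View pics/w5.png

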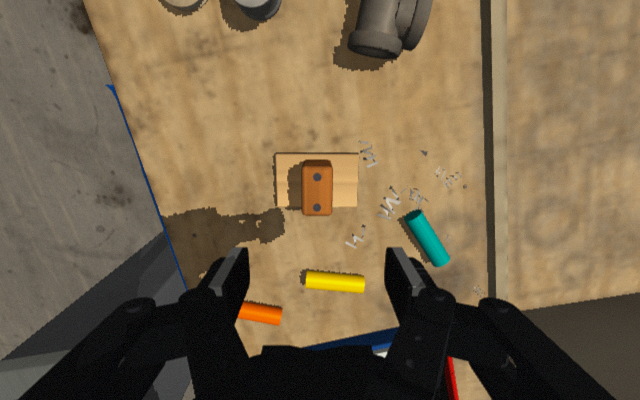

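The pad stands upright at (317,182) where it started, the other items haven't moved, and the gripper is clear. Handing in.

```bash
python3 -c "
from h import *
close_job();st()"
```

```text
the job is handed in; nothing more can be done
the job is handed in; nothing more can be done
```

The middle tube was the oval one. It is now in the red-walled trough, and the two true tubes are still on the plate.

- **Feel test:** I rolled the tubes left, middle, right, about half a turn each, with about 4–5 N of pressure at the start of each roll. The left and right tubes held a steady wrist reading of about 3–4 N. The middle one rose from 3.7 to 7.5 N and fell back to about 4 N. It rose and fell the same way on the later strokes, peaking at about 9 N with the pad's weight added, well under the 16 N limit.
- **Rolling off:** It took two more strokes to send the middle tube over the far edge.
- **Pad:** It is back upright where it started.
- **Last checks:** The top picture showed one tube in the trough and two on the plate. The last wrist picture showed the pad upright, the decoys and tee where they were, and the open gripper clear. About 29 s of the 72 s were used.
- **Not checked or off:** No checks failed. The reducer was not in clear view in the last pictures. A sideways force of up to about 3.5 N built up during some strokes, probably from a slight misalignment between pad and tube. It had no visible effect.

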